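# Line up the eyepiece adjusting screw with the plastic key

## Robot

A 6-joint arm with a two-finger parallel gripper is mounted at the origin on the work surface. World frame = base frame: x ahead of the robot, y to its left, z up, the work surface at z = 0. Lengths are in mm, angles in degrees, forces in N, time in s.
With the tool pointing down it reaches from about 325 to 925 mm from the base axis. Payload 3.1 kg.
Tool frame: the origin (TCP) lies at the very end of the fingers, on their centre line; the grasp point (between the pads) lies grasp_offset behind it (grasp_offset is the distance from the TCP to the grasp point, in mm); z points along the fingers, x is the direction in which the jaws open and shut, and the axes are right-handed (so a half turn about z gives the same grasp; the last joint's range is limited). The gripper opens to 85 mm and grips with 20 to 120 N. Pads are 22 mm wide; open, the fingers measure 114 mm over their backs; the gripper's body (76 mm by 85 mm) begins 54 mm behind the grasp point. The pads swing forward as they close: fully open they stand 13 mm farther back than shut.
Start: joints at [56.998, 12.427, 92.441, -0, 75.132, -6.429], TCP at [279.578, 558.995, 231.3] pointing down, gripper open.
Joint ranges: [-157.48, 157.48], [-44.54, 120.13], [17.64, 146.25], [-64.5, 244.5], [7.68, 150.69], [-147.95, 147.95]. Speed limits (degrees/s): [159.86, 159.86, 180, 180, 180, 180].

## Interface

Orientations are given as [roll, pitch, yaw] about the fixed x, y, z axes, in that order (R = Rz(yaw) Ry(pitch) Rx(roll)).
In Python, from station import * gives the robot as it stands. Calls block until the motion is done:
- goto(position, orientation): joint-space move of the TCP to a pose.
- move_l(position, attitude=None, speed=150): straight line of the TCP; attitude=None keeps the orientation; speed is the mean speed in mm/s.
- move_j(angles): joint-space move.
- grip(opening, squeeze=None): finger opening in mm; squeeze is the grip in N (None keeps the last); returns when the fingers have stopped.
- wait(seconds).
- solve_ik(position, orientation): joint angles nearest the present ones, or None.
- get_obs(): the state.
- get_image(name): name is "scene" or "top" or "wrist"; returns the picture (420x560x3 uint8, red, green, blue); there is no depth.
- get_calibration(name): a dict with "fx", "fy", "cx", "cy" (pixels), "R" (3x3) and "t" (3): a world point X has camera coordinates R X + t; the wrist camera has in their place "mount" (4x4, takes a point from camera to tool coordinates, whose origin is the TCP and whose axes are the tool frame's). Camera axes: x right, y down, z forward; pixel columns grow to the right and rows downward; lengths in mm; the calibration is good to about 2 mm. A picture is of the moment at which its call begins: read the wrist's pose just before it. get_calibration takes no time and is no camera call.
A pose or a line that the arm cannot do raises Unreachable and nothing moves.
- sign_off(): hands the job in, once; it reports no verdict.
Trained networks look in the newest picture that a camera, given by its name, has taken for a name from the list of things; names that differ only in an ending like _2 or _b are one class to them, and where a whole thing is asked for, a point or a joint stands for the part that bears it (a point fixed in the world has none). Each returns a list of dicts, best first, with "score" (0 to 1); they miss things now and then, are a little off and sometimes report something else, mostly with a low value. They report only what shows in the picture. A call takes as long as a camera call. They do not tell look-alikes from the thing itself.
- spot_in(name, camera): "extent" ([centre column, centre row, width, height] in pixels, round what is visible of it).
- regions_of(name, camera): "region" (420x560 bool, what is visible of it) and "extent" ([centre column, centre row, width, height] in pixels, round what is visible of it).
The state is a dict: "t": time; "joint_pos": joint angles; "qvel": joint speeds; "effort": joint torques, N m; "tcp_pos": TCP position; "ee_rot": TCP orientation; "wrist_force": force on the tool from outside, world axes, zero at the start; "moment": the same for the moment, N m; "grip_width": finger opening in mm.
Only numpy, scipy, OpenCV 4.12 (cv2) and the standard library are available. Lean on these libraries where they do the work, as an engineer would, in place of code of your own. Each camera call takes 0.05 s, during which the arm holds its last target. There are 200 camera calls.

## Task

One of the two eyepiece mounts has its slotted screw out of line with the two notches in the brass ring around it. Take the plastic adjusting key from its stand, fit its blade in that slot and turn the screw clockwise until the slot lies in line with both notches, working only with the key and keeping the gripper off the mount. Then put the key back upright in its stand, fully down, and leave the other mount's screw and everything else on the table as they are.

Things in the scene. Friction and masses are not known exactly. Their poses are not given: they have to be found in the camera images.
- mount_a: The eyepiece mount to adjust (slot out of line with the notches). Fixed walnut base 150 (x) x 84 (y) x 24 mm high, origin under its centre, z up. Brass lens barrel at x=+38: 58 across, top at 54 mm. At x=-35: steel slotted screw, 40 across, in a fixed brass ring, inner 44, outer 60 across; tops of both 34 mm above the table. Ring has two 6 mm notches, towards mount +y and -y of the screw.
- slot_a (a point): Centre of the slot floor of mount_a's screw, on the screw's axis, 26 mm above the table; turns with the screw; its x axis runs along the slot, z up. The slot is straight, 5 mm wide, 8 mm deep, open at both ends across the 40 mm head.
- screw_a (a joint): Angle of mount_a's screw (rad), growing clockwise seen from above. 0: slot along the mount's x axis; 1.571: slot along the mount's y axis, in line with both notches. Stops at 0 and 2.4. Starts between 0.30 and 0.95. Stays where it is left; friction about 0.05 N m.
- mount_b: The neighbouring mount, same in shape, size and axes as mount_a, but already in adjustment (slot in line with its notches); leave it so.
- screw_b (a joint): Angle of mount_b's screw, same meaning as screw_a; starts at about 1.57, in line.
- key: Pale plastic adjusting key, 98 mm long, 40 g, upright in the stand. Origin at the centre of the blade's lower edge, z up the key, x along blade width. Upwards: blade 18 (x) x 3 (y) to 11 mm, lowest 4 mm only 1.8 thick; shaft 12 across to 42; round collar 34 across, 42 to 48; square handle 18 x 18, faces square to x and y, 48 to 98. Blade play in the slot: about 0.11 rad either way.
- stand: Walnut key stand, fixed block 70 x 70 x 48 mm high, origin under its centre, z up. A square hole 22 x 22 with bevelled mouth goes straight through its middle; the key hangs in it blade down, at any yaw, its collar resting on the block's top, so the key's origin is then 6 mm above the table.
- wheel: Bystander: knurled brass focusing wheel, 49 across, 18 high, origin under its centre.
- dome: Bystander: glass dome cover with a knob, 110 across, 142 high, origin under its centre.
- handle: Bystander: ebony viewer handle with a brass end, lying, about 125 long, 22 high, origin under its middle.
- screwdriver: Bystander: blued steel screwdriver, lying, 180 long, along its x axis.
- cap: Bystander: brass lens cap, 38 across, 14 high, origin under its centre.
- tin: Bystander: small round metal jar, 56 across, 40 high, origin under its centre.
Mind the look-alikes: they are no part of the job. Of the things that look like the key, the smallest one is meant.

How it is judged (in metres and radians):
On the way, in this order (a step that is already met when the one before it is completed fails the run):
1. the key's blade is in the slot of the misaligned screw, before it is turned (horizontal distance between key and slot_a below 0.007 m and z of key in the frame of slot_a below 0.0055 m and angle between key's own z axis and vertical below 0.2 rad and value of joint screw_a below 1.4 rad), for 0.1 s.
2. with the blade in the slot, the screw has been turned until the slot is in line with the notches (horizontal distance between key and slot_a below 0.007 m and z of key in the frame of slot_a below 0.0055 m and angle between key's own z axis and vertical below 0.2 rad and value of joint screw_a between 1.441 and 1.701 rad), for 0.1 s.
At the end, for the whole second after the job is handed in: mount_a's slot within 0.13 rad of its notches (joint 1.571) and still; key released, at rest in the stand, upright within 0.1 rad, collar down (origin 2 to 10 mm above the table, within 8 mm of the stand's axis); mount_b's screw within 0.15 rad of in line (value of joint screw_a between 1.441 and 1.701 rad and horizontal distance between key and stand below 0.008 m and z of key in the frame of stand between 0.002 and 0.01 m and angle between key's own z axis and vertical below 0.1 rad and linear speed of key below 0.03 m/s and velocity of joint screw_a between -0.05 and 0.05 rad/s and value of joint screw_b between 1.42 and 1.72 rad); the robot touches nothing.
It fails at once if mount_b's screw is turned out of line (value of joint screw_b below 1.42 rad or value of joint screw_b above 1.72 rad).
It fails at once if the gripper's fingers press on the mount being adjusted or its screw (over 3 N) (contact force between the fingers and mount_a above 3 N).
It fails at once if a bystander is pushed more than 30 mm from its place (distance of any of wheel, dome, handle, screwdriver, cap, tin from where it was at the start of the episode above 0.03 m).
It also fails if it takes over 51 s, if anything falls off the work surface, if the arm or the gripper's body presses on something with over 40 N, if the wrist force passes 120 N, or if a joint passes its speed limit or range.

## Working session

There is one attempt and no reset: what is moved stays moved. The work goes in short steps, each a Python script; the robot and the scene stay as the last script left them, time stands still between calls to the robot, and variables do not carry over. Pictures are saved under pics/ and viewed, about 8 in all and at most 12, crops included, and the job is handed in when it is done.

```bash
ls; mkdir -p pics; python3 - <<'E'
from station import *
import cv2,numpy as np
for c in ("top","scene"):
    im=get_image(c); cv2.imwrite(f"pics/{c}0.png",im[:,:,::-1])
    k=get_calibration(c); print(c,k)
    for n in ("mount_a","key","stand","slot_a"):
        print(n,[(round(d["score"],2),np.round(d["extent"]).tolist()) for d in spot_in(n,c)])
o=get_obs();print(o);print(get_calibration("wrist"))
try: print(grasp_offset)
except Exception as e: print(e)
E
```

```text
pics
top {'fx': 495.09842571340636, 'fy': 495.09842571340636, 'cx': 276.9557783428586, 'cy': 206.74242248638055, 'R': array([[-0.0221413 , -0.99972244, -0.00804973],
       [-0.98776526,  0.02311829, -0.15422495],
       [ 0.15436824,  0.0045365 , -0.98800297]]), 't': array([  41.25204936,  557.39398309, 1127.15074419])}
mount_a [(0.94, [294.0, 229.0, 36.0, 65.0]), (0.91, [197.0, 223.0, 44.0, 67.0])]
key [(0.77, [395.0, 291.0, 24.0, 24.0]), (0.62, [397.0, 249.0, 14.0, 16.0]), (0.58, [440.0, 245.0, 26.0, 20.0]), (0.24, [195.0, 235.0, 21.0, 16.0])]
stand [(0.85, [392.0, 249.0, 41.0, 33.0]), (0.37, [116.0, 257.0, 16.0, 73.0])]
slot_a [(0.66, [295.0, 230.0, 37.0, 64.0]), (0.54, [194.0, 236.0, 19.0, 20.0])]
scene {'fx': 509.7384083226925, 'fy': 509.7384083226925, 'cx': 275.7025831624551, 'cy': 215.78216179578513, 'R': array([[ 0.69942907,  0.71450499, -0.01678118],
       [ 0.51686699, -0.52189862, -0.67857965],
       [-0.49360662,  0.46594469, -0.73433511]]), 't': array([-400.09554939, -233.85658435, 1583.66144371])}
mount_a [(0.71, [320.0, 187.0, 56.0, 43.0]), (0.63, [254.0, 229.0, 61.
[... 641 characters left out ...]
]), 'ee_rot': array([-1.79999043e+02,  4.22762271e-03,  6.34238637e+01]), 'wrist_force': array([ 0.04524325,  0.0788104 , -0.05063017]), 'moment': array([-0.01268275,  0.01663911, -0.01222132]), 'grip_width': 85.56999701007791}
{'fx': 370.86615318062087, 'fy': 370.86615318062087, 'cx': 281.2668612521189, 'cy': 204.6966853946362, 'mount': array([[ 9.99999993e-01,  5.05924123e-05, -1.03826582e-04,
         2.36951023e-02],
       [-1.66048853e-05,  9.52592711e-01,  3.04248463e-01,
        -7.78217011e+01],
       [ 1.14297109e-04, -3.04248459e-01,  9.52592705e-01,
        -1.43802346e+02],
       [ 0.00000000e+00,  0.00000000e+00,  0.00000000e+00,
         1.00000000e+00]])}
18.700000000000003
```

```bash
python3 - <<'E'
import cv2
a=cv2.imread("pics/top0.png")[150:340,80:480]; b=cv2.imread("pics/scene0.png")[110:340,80:400]
cv2.imwrite("pics/t1.png",cv2.resize(a,(800,380),interpolation=cv2.INTER_CUBIC))
E
```

```text
(no output)
```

View pics/t1.png

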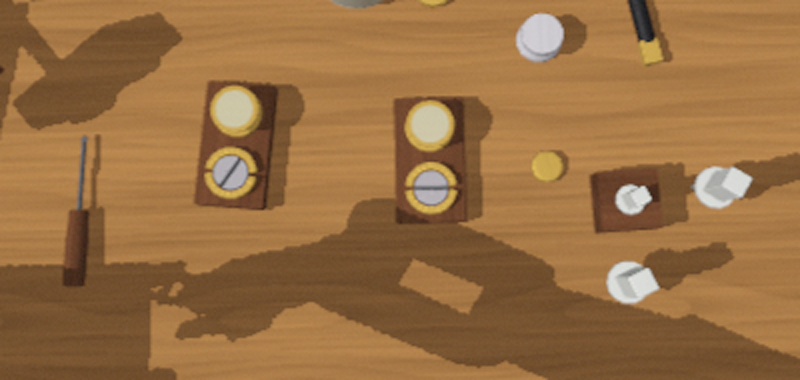

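View pics/scene0.png

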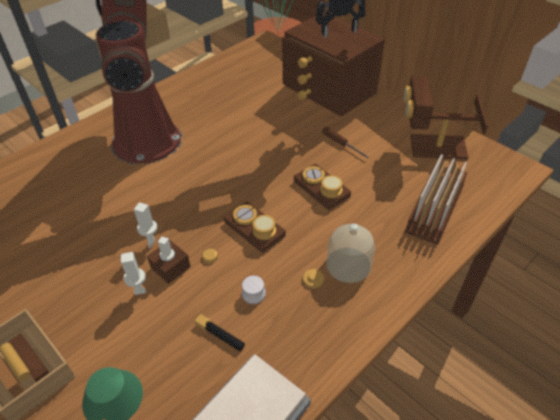

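The misaligned mount is the left one (top image about (196,236)). The slot is tilted about 40° clockwise from mount x, and the other mount's slot lines up with its notches. The key sits in the stand at about (395,249), with two larger look-alikes beside it at (440,245) and (395,291).

```bash
cat > h.py <<'E'
from station import *
import cv2,numpy as np
from scipy.spatial.transform import Rotation as Ro
def cam(name):
    k=get_calibration(name)
    if name!="wrist": return k,k["R"],k["t"]
    o=get_obs(); Rt=Ro.from_euler("xyz",o["ee_rot"],degrees=True).as_matrix()
    M=k["mount"]; Rc=Rt@M[:3,:3]; c=Rt@M[:3,3]+o["tcp_pos"]
    return k,Rc.T,-Rc.T@c
def back(K,uv,z):
    k,R,t=K; uv=np.atleast_2d(uv).astype(float)
    d=np.c_[(uv[:,0]-k["cx"])/k["fx"],(uv[:,1]-k["cy"])/k["fy"],np.ones(len(uv))]@R
    c=-R.T@t
    return (c+d*((z-c[2])/d[:,2])[:,None])[:,:2]
def proj(K,X):
    k,R,t=K; p=np.atleast_2d(X)@R.T+t
    return np.c_[k["fx"]*p[:,0]/p[:,2]+k["cx"],k["fy"]*p[:,1]/p[:,2]+k["cy"]]
def snap(name,fn=None):
    K=cam(name); im=get_image(name)[:,:,::-1].copy()
    if fn: cv2.imwrite("pics/"+fn,im)
    return K,im
E
python3 - <<'E'
from h import *
K=cam("top")
f=lambda u,v,z:print(u,v,z,back(K,(80+u/2,150+v/2),z).round())
f(630,200,54) # key collar
f(627,200,48)
f(630,284,50);f(718,188,50) # lookalikes
f(230,172,34);f(431,188,34);f(547,166,14);f(540,36,40)
print(solve_ik([450,-230,300],[180,0,0]))
# camera is at tool y -78 ; image
E
```

```text
630 200 54 [[ 449. -241.]]
627 200 48 [[ 450. -239.]]
630 284 50 [[ 354. -237.]]
718 188 50 [[ 461. -345.]]
230 172 34 [[494. 224.]]
431 188 34 [[470. -13.]]
547 166 14 [[ 495. -154.]]
540 36 40 [[ 649. -149.]]
[-3.50338351e+01 -5.32611498e+00  1.03749960e+02 -2.54444375e-14
  8.15761548e+01 -3.50338351e+01]
```

```bash
python3 - <<'E'
from h import *
goto([450,-240,230],[180,0,0]); wait(.3)
K,im=snap("wrist","w1.png")
print(get_obs()["tcp_pos"],get_obs()["t"])
for n in("key","stand"):
    for d in regions_of(n,"wrist"): print(n,round(d["score"],2),np.round(d["extent"]),d["region"].sum())
print(proj(K,[[450,-240,104],[450,-240,54]]))
E
```

```text
[ 450.13768609 -239.79821548  230.00163971] 3.725
key 0.94 [280. 187.  40.  51.] 1360
key 0.76 [102. 200. 131.  70.] 3647
[[280.99847818 194.57403002]
 [281.05613813 178.85145478]]
```

View pics/w1.png

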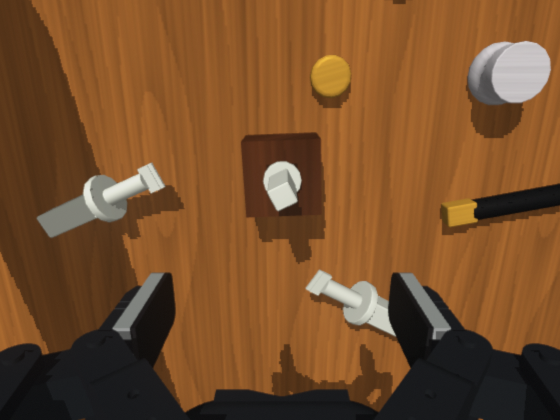

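```bash
python3 - <<'E'
import cv2
a=cv2.imread("pics/w1.png")[150:225,240:330]
cv2.imwrite("pics/w1c.png",cv2.resize(a,None,fx=8,fy=8,interpolation=cv2.INTER_CUBIC))
E
```

```text
(no output)
```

View pics/w1c.png

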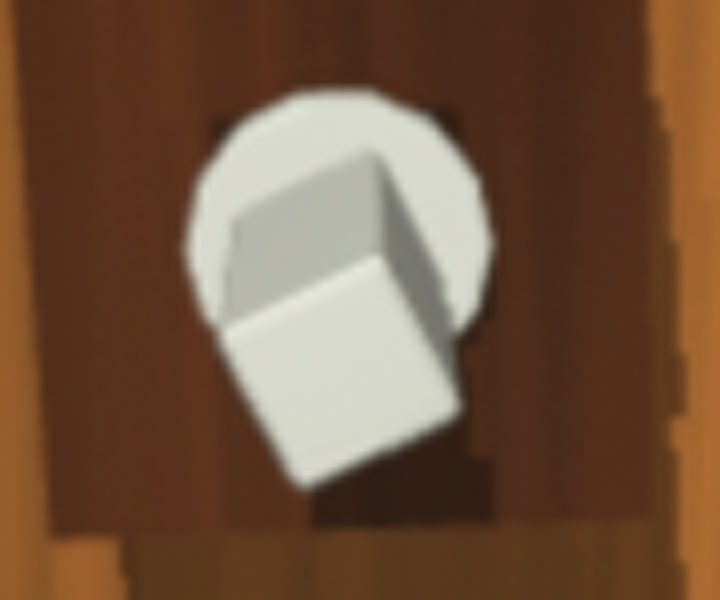

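```bash
python3 - <<'E'
from h import *
K=cam("wrist")
p=(np.array([(220,328),(380,255),(460,408),(302,490)])+.5)/8-.5+[240,150]
c=back(K,p,104); print(c.round(1),c.mean(0))
e=np.diff(np.r_[c,c[:1]],axis=0); print(np.linalg.norm(e,axis=1),(np.degrees(np.arctan2(e[:,1],e[:,0]))%90).round(1))
q=(np.array([(340,90),(187,245),(495,245)])+.5)/8-.5+[240,150]
b=back(K,q,54);print(b, "collar centre",(b[1]+b[2])/2)
for yaw in(-65,25): print(yaw,[solve_ik([*c.mean(0),z],[180,0,yaw]) for z in(62,)])
E
```

```text
[[ 439.4 -237. ]
 [ 454.4 -229.9]
 [ 462.1 -244.9]
 [ 447.1 -253.1]] [ 450.75454579 -241.23513546]
[16.64089545 16.83224439 17.16004345 17.8602387 ] [25.2 27.2 28.7 25.5]
[[ 450.77736747 -223.99177213]
 [ 433.83734477 -241.37087258]
 [ 467.96746422 -241.36181918]] collar centre [ 450.90240449 -241.36634588]
-65 [array([-3.60244875e+01,  1.11657293e+01,  1.14327713e+02, -2.54444375e-14,
        5.45065581e+01,  2.89755125e+01])]
25 [array([-3.60244875e+01,  1.11657293e+01,  1.14327713e+02, -2.54444375e-14,
        5.45065581e+01, -6.10244875e+01])]
```

```bash
python3 - <<'E'
from h import *
P=[450.8,-241.3]; Y=[180,0,26.6]
grip(45)
goto([*P,135],Y); move_l([*P,62],Y,100); grip(10,40); wait(.2)
o=get_obs();print(o["grip_width"],o["tcp_pos"],o["wrist_force"])
move_l([*P,170],Y,150); goto([480,-120,220],Y); wait(.3)
o=get_obs();print(o["t"],o["grip_width"],o["wrist_force"])
K,im=snap("wrist","w2.png")
_,s0=snap("scene")
move_j(get_obs()["joint_pos"]+np.array([0,0,0,0,0,90])); wait(.3)
print(get_obs()["ee_rot"])
_,s1=snap("scene")
tc=proj(cam("scene"),[[480,-120,200]])[0].round().astype(int);print(tc)
cr=lambda s:cv2.resize(s[tc[1]-35:tc[1]+65,tc[0]-35:tc[0]+35],None,fx=5.5,fy=5.5,interpolation=cv2.INTER_CUBIC)
cv2.imwrite("pics/s01.png",np.hstack([cr(s0),cr(s1)]))
print(proj(K,[[480,-120,164],[480,-120,158],[480,-120,220-62+6]]))
E
```

```text
17.435812502301594 [ 451.56269797 -241.82779361   62.95420589] [0.13216585 0.6912026  5.7736418 ]
8.0167 17.79601026485363 [-0.8445293   0.39542224 -0.45108488]
[ 1.79965030e+02  3.51289187e-02 -6.34714429e+01]
[207 190]
[[282.76887858 227.65939932]
 [282.74335229 223.97437144]
 [282.76887858 227.65939932]]
```

View pics/s01.png

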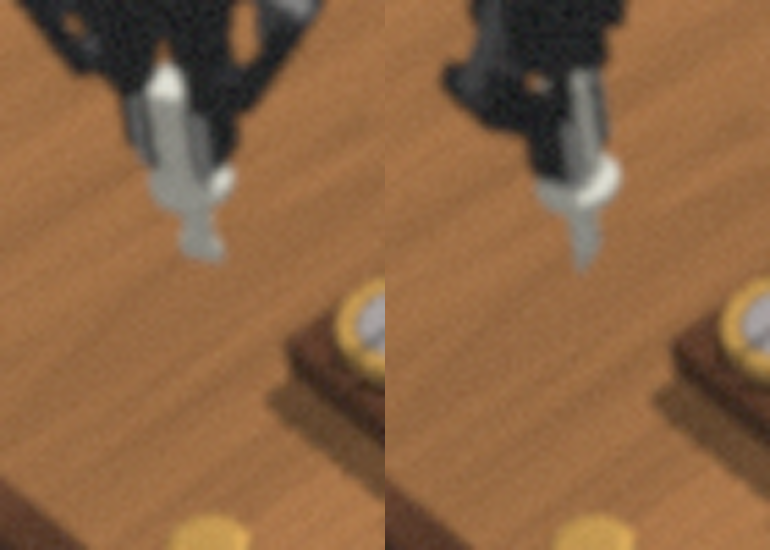

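View pics/w2.png

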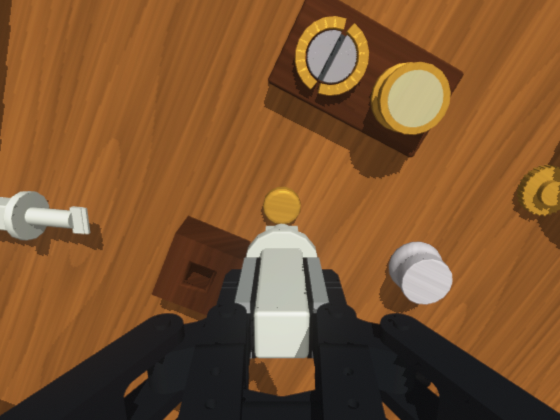

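```bash
cat >> h.py <<'E'
def rect(K,im,c,z,half=45,s=0.2):
    "top-down picture of plane z round c: columns = world x, rows = -y"
    n=int(2*half/s)+1; a=np.linspace(-half,half,n)
    X,Yv=np.meshgrid(c[0]+a,c[1]-a)
    uv=proj(K,np.c_[X.ravel(),Yv.ravel(),np.full(X.size,z)]).astype(np.float32).reshape(n,n,2)
    return cv2.remap(im,uv[...,0],uv[...,1],cv2.INTER_CUBIC)
E
python3 - <<'E'
from h import *
Y=[180,0,-37]; C=np.array([494,224.])
print(solve_ik([458,176,220],Y))
goto([458,176,220],Y); wait(.3)
K,im=snap("wrist","w3.png"); o=get_obs(); print(o["t"],o["tcp_pos"],o["ee_rot"])
r=rect(K,im,C,34); 
print(proj(K,[[*C,34]]))
cv2.imwrite("pics/w3r.png",np.hstack([cv2.resize(r,(400,400)),cv2.resize(im[:,80:480],(400,420))[:400]]))
E
```

```text
[ 1.28185323e+01 -3.65970161e+00  1.10848868e+02 -2.54444375e-14
  7.28108336e+01  4.98185323e+01]
11.3583 [458.27711403 175.31100703 219.98150632] [ 1.79994890e+02 -7.28189190e-04 -3.70826407e+01]
[[279.9787034  107.46400569]]
```

View pics/w3r.png

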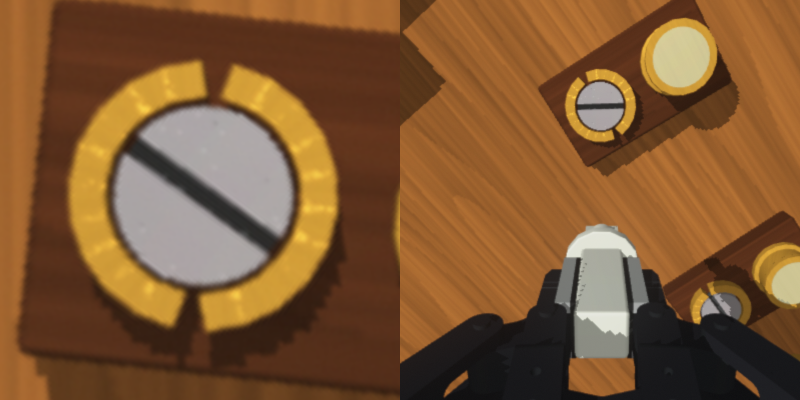

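```bash
cat >> h.py <<'E'
def slot(K,im,C,s=0.2):
    r=rect(K,im,C,34,s=s); n=r.shape[0]; h=cv2.cvtColor(r,cv2.COLOR_BGR2HSV)
    gold=((h[...,1]>120)&(h[...,2]>150)&(abs(h[...,0].astype(int)-22)<6)).astype(np.uint8)
    yy,xx=np.mgrid[:n,:n]; xx=(xx-n//2)*s; yy=-(yy-n//2)*s
    g=gold.astype(bool)&(np.hypot(xx,yy)<36)
    hull=cv2.convexHull(np.c_[xx[g],yy[g]].astype(np.float32))
    (cx,cy),rad=cv2.minEnclosingCircle(hull)
    e=cv2.fitEllipse(hull); 
    d=(r.max(2)<90)&(np.hypot(xx-e[0][0],yy-e[0][1])<17)
    l,st,_,_=cv2.connectedComponentsWithStats(d.astype(np.uint8))[0:4]
    k=1+np.argmax(st[1:,4]) if False else None
    lab=st; vals=np.bincount(lab.ravel())[1:]; m=lab==1+np.argmax(vals)
    (vx,vy,x0,y0)=cv2.fitLine(np.c_[xx[m],yy[m]].astype(np.float32),cv2.DIST_HUBER,0,.01,.01).ravel()
    return np.array(C)+e[0], e[1], np.degrees(np.arctan2(vy,vx)), np.array(C)+[x0,y0], m.sum()*s*s/34
E
python3 - <<'E'
from h import *
K=cam("wrist"); im=cv2.imread("pics/w3.png")
print(slot(K,im,np.array([494,224.])))
o=get_obs(); Rt=Ro.from_euler("xyz",o["ee_rot"],degrees=True).as_matrix()
for y in(-1.8,-.9,0,.9): print(y,proj(K,[o["tcp_pos"]+Rt@[x,y,56.9] for x in(-9,9)]).round(1).tolist())
print(proj(K,[o["tcp_pos"]+Rt@[0,-17,z] for z in (9,15)]).round(1))
a=cv2.resize(im[210:260,240:320],None,fx=9,fy=9,interpolation=cv2.INTER_CUBIC); cv2.imwrite("pics/b.png",a)
E
```

```text
(array([494.61304104, 225.19736242]), (60.62864685058594, 60.725128173828125), np.float32(-35.509438), array([494.69533694, 225.18494189]), np.float64(4.092941176470589))
-1.8 [[265.5, 224.5], [296.7, 224.5]]
-0.9 [[265.6, 226.0], [296.7, 226.0]]
0 [[265.6, 227.4], [296.6, 227.4]]
0.9 [[265.6, 228.9], [296.6, 228.9]]
[[281.  230.8]
 [281.  226. ]]
```

View pics/b.png

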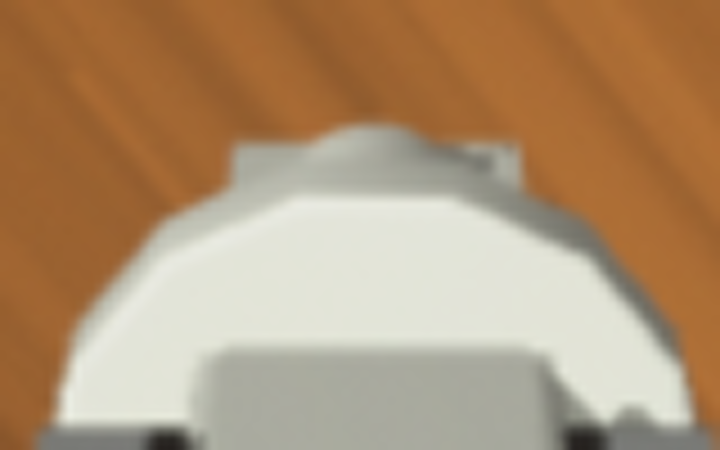

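```bash
cat >> h.py <<'E'
def settle(p,yaw,speed=60,n=2):
    p=np.array(p,float); cmd=p.copy(); yc=yaw
    for i in range(n):
        move_l(cmd,[180,0,yc],speed); wait(.15); o=get_obs(); cmd=cmd+p-o["tcp_pos"]; yc+=(yaw-o["ee_rot"][2]+180)%360-180
    move_l(cmd,[180,0,yc],speed); wait(.15); o=get_obs(); print("at",o["tcp_pos"].round(2),o["ee_rot"].round(2),"F",o["wrist_force"].round(1),"t",o["t"])
    return cmd,yc
E
python3 - <<'E'
from h import *
yaw=-35.5; S=np.array([494.65,225.19]); a=np.radians(yaw)
off=0.1*np.array([np.cos(a),np.sin(a)])-0.2*np.array([np.sin(a),-np.cos(a)])
p=S-off; print(p)
goto([*p,150],[180,0,yaw]); cmd=settle([*p,103],yaw); print(cmd)
K,im=snap("wrist","w4.png")
a=cv2.resize(im[140:260,210:350],None,fx=5.5,fy=5,interpolation=cv2.INTER_CUBIC); cv2.imwrite("pics/b4.png",a)
E
```

```text
[494.45244786 225.08524719]
at [494.47 225.06 102.95] [180.   -0.  -35.5] F [ 0.2  0.  -0.2] t 13.7
(array([494.45565389, 225.07963652, 102.9488714 ]), np.float64(-35.49986909599383))
```

View pics/b4.png

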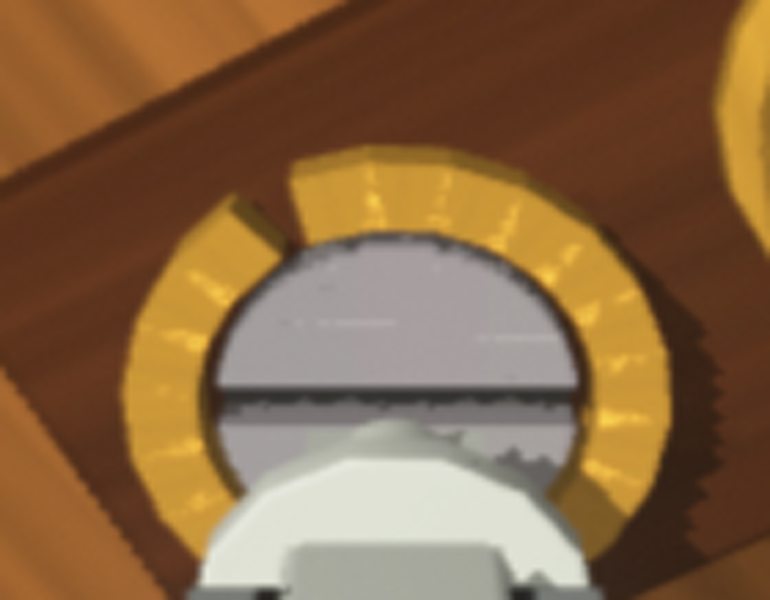

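```bash
python3 - <<'E'
from h import *
K=cam("wrist"); o=get_obs(); Rt=Ro.from_euler("xyz",o["ee_rot"],degrees=True).as_matrix()
ty=Rt[:,1]; 
pts=back(K,[[281,217.1],[281,224.5]],34)
print("edges tool-y rel tcp",(pts-o["tcp_pos"][:2])@ty[:2])
e=back(K,[[248.7,220],[315,220]],34); print("ends x",(e-o["tcp_pos"][:2])@Rt[:2,0])
im=cv2.imread("pics/w4.png"); print(im[212:230,256:262].mean((1,2)).round()); print(im[212:230,303:309].mean((1,2)).round())
E
```

```text
edges tool-y rel tcp [-2.0430821   2.76878499]
ends x [-19.78493635  20.6783356 ]
[160. 160. 160. 160. 155. 102.  59.  51.  71. 102. 114. 117. 122. 150.
 160. 161. 160. 160.]
[162. 162. 162. 161. 156. 103.  59.  53.  74. 105. 116. 119. 123. 152.
 161. 162. 161. 157.]
```

```bash
python3 - <<'E'
from h import *
o=get_obs(); yaw=-35.5; Rt=Ro.from_euler("xyz",[180,0,yaw],degrees=True).as_matrix()
cmd=np.array([494.456,225.08,102.95])+Rt@[.35,.55,0]
move_l(cmd,[180,0,yaw],60)
for z in (93,91,89.5,88,86.5,85,84):
    move_l([*cmd[:2],z],[180,0,yaw],40); wait(.05); o=get_obs()
    print(z,o["tcp_pos"].round(2),o["wrist_force"].round(1),o["moment"].round(2),round(o["grip_width"],2))
    if abs(o["wrist_force"][2])>12: break
wait(.2);print(o["t"])
E
```

```text
93 [494.19 224.35  92.63] [ 1.  -0.3 -0.7] [ 0.02 -0.03  0.01] 17.51
91 [494.44 224.44  91.02] [ 0.3  0.1 -0.2] [-0.01  0.02 -0.  ] 17.69
89.5 [494.4  224.42  89.46] [-0.4 -0.2 -1.3] [ 0.01  0.04 -0.02] 17.27
88 [494.34 224.39  87.91] [-0.  -1.  -0.6] [-0.05 -0.03  0.03] 17.8
86.5 [494.35 224.39  86.4 ] [ 0.5 -0.5 -0.5] [ 0.02  0.01 -0.  ] 17.08
85 [494.33 224.41  84.91] [ 0.1 -0.7 -1.1] [-0.   -0.04 -0.02] 17.5
84 [494.39 224.4   83.95] [-0.3 -0.1 -1. ] [0.05 0.   0.04] 17.42
16.25
```

```bash
cat >> h.py <<'E'
S=np.array([494.39,224.40])+(Ro.from_euler("xyz",[180,0,-35.5],degrees=True).as_matrix()@[.1,-.2,0])[:2]
def keyat(yaw,z): return [*(S-(Ro.from_euler("xyz",[180,0,yaw],degrees=True).as_matrix()@[.1,-.2,0])[:2]),z]
E
python3 - <<'E'
from h import *
for yaw in (-50,-65,-80,-92,-101.5):
    goto(keyat(yaw,84),[180,0,yaw]); o=get_obs(); print(yaw,o["tcp_pos"].round(2),o["ee_rot"].round(1),o["wrist_force"].round(1),o["moment"].round(3),o["t"])
wait(.3); o=get_obs(); print(o["tcp_pos"],o["ee_rot"],o["moment"])
K,im=snap("wrist","w5.png")
cv2.imwrite("pics/b5.png",cv2.resize(im[120:260,190:370],None,fx=4.3,fy=4.2,interpolation=cv2.INTER_CUBIC))
E
```

```text
-50 [494.3  224.43  84.02] [180.    0.  -49.8] [-1.  -0.1 -0.2] [0.01  0.06  0.052] 16.8
-65 [494.2  224.56  83.98] [180.    0.  -64.7] [-0.1  1.1  0.1] [0.043 0.115 0.028] 17.1583
-80 [494.2  224.65  83.98] [180.    0.  -79.7] [-0.7  0.8  0.6] [ 0.089  0.128 -0.007] 17.5167
-92 [494.19 224.75  83.98] [180.    0.  -91.7] [-1.4  0.1  0. ] [0.164 0.294 0.027] 17.8333
-101.5 [494.19 224.81  83.94] [ 180.     0.  -101.2] [-2.   0.4  0.7] [ 0.27   0.384 -0.018] 18.1167
[494.2540899  224.7793433   83.96493347] [ 1.79976381e+02  1.20760561e-02 -1.01421193e+02] [ 0.38578165  0.37697497 -0.01867455]
```

View pics/b5.png

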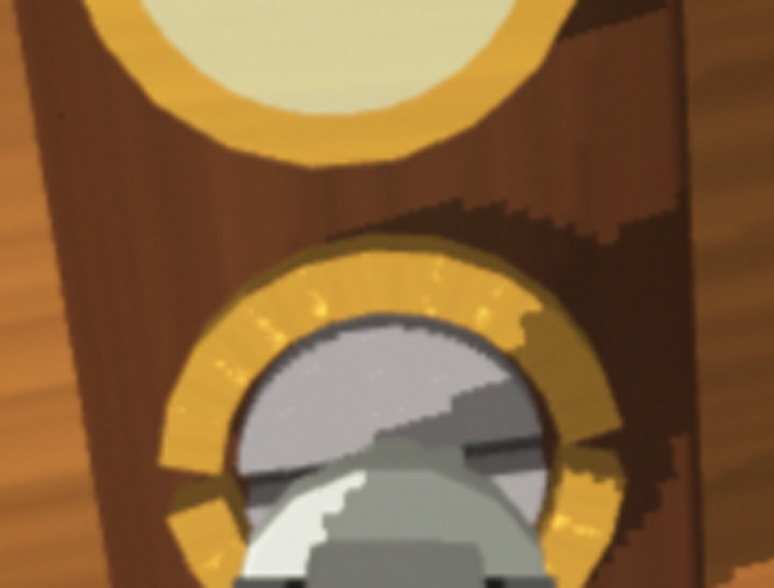

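```bash
python3 - <<'E'
from h import *
K=cam("wrist")
px=lambda u,v:(190+(u+.5)/4.3-.5,120+(v+.5)/4.2-.5)
ang=lambda a,b:(lambda d:np.degrees(np.arctan2(d[1],d[0])))(np.diff(back(K,[px(*a),px(*b)],34),axis=0)[0])
print("slot upper",ang((250,477),(545,437)),ang((250,477),(470,450)))
print("notch upper outer",ang((160,467),(621,431)),"inner",ang((225,473),(562,442)))
print("mid lower",ang((168,516),(568,465)))
im=cv2.imread("pics/w5.png")
# rectified, whole ring, dark slot line fit left/right
r=rect(K,im,S,34,half=34,s=.1); cv2.imwrite("pics/r5.png",r)
print(K[1].shape,get_obs()["ee_rot"])
E
```

```text
slot upper -92.96800193202694 -93.75823181958386
notch upper outer -96.54319413082833 inner -95.6677854092376
mid lower -93.41702157737902
(3, 3) [ 1.79979719e+02  1.17448632e-02 -1.01438074e+02]
```

View pics/r5.png

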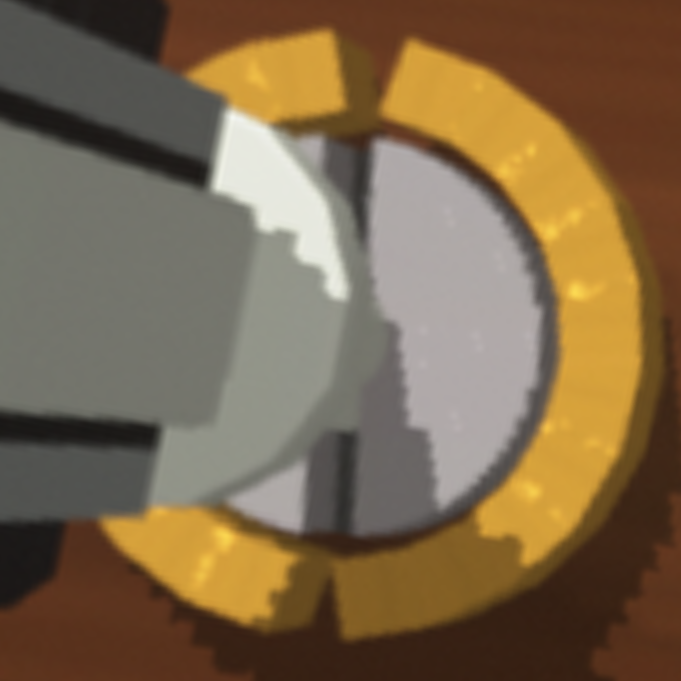

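Slot reads about -92.8° and the notch line about -96°. I'll advance 3°, back off within the play, lift and check.

```bash
python3 - <<'E'
from h import *
for yaw in (-104.5,-99):
    goto(keyat(yaw,84),[180,0,yaw]); wait(.3); o=get_obs(); print(yaw,o["tcp_pos"].round(2),o["ee_rot"].round(1),o["wrist_force"].round(1),o["moment"].round(3))
move_l(keyat(yaw,150),[180,0,yaw],120)
y2=-96; move_l([S[0]-65*np.cos(np.radians(6)) ,S[1],220],[180,0,y2],200); wait(.2)
K,im=snap("wrist","w6.png"); print(get_obs()["t"],get_obs()["tcp_pos"],proj(K,[[*S,34]]))
print(slot(K,im,S))
cv2.imwrite("pics/r6.png",rect(K,im,S,34,half=34,s=.1))
E
```

```text
-104.5 [494.29 224.76  83.96] [ 180.     0.  -104.5] [-1.8  2.6  0.4] [0.606 0.509 0.063]
-99 [494.57 224.32  83.96] [-180.   -0.  -99.] [-0.1 -0.8 -0.5] [-0.045  0.194 -0.001]
21.1417 [429.77899028 224.16925158 218.62585979] [[272.5613837  102.28146942]]
(array([494.70675839, 225.04101264]), (60.74536895751953, 60.86800765991211), np.float32(84.02486), array([494.60358722, 225.03044062]), np.float64(3.643529411764707))
```

View pics/r6.png

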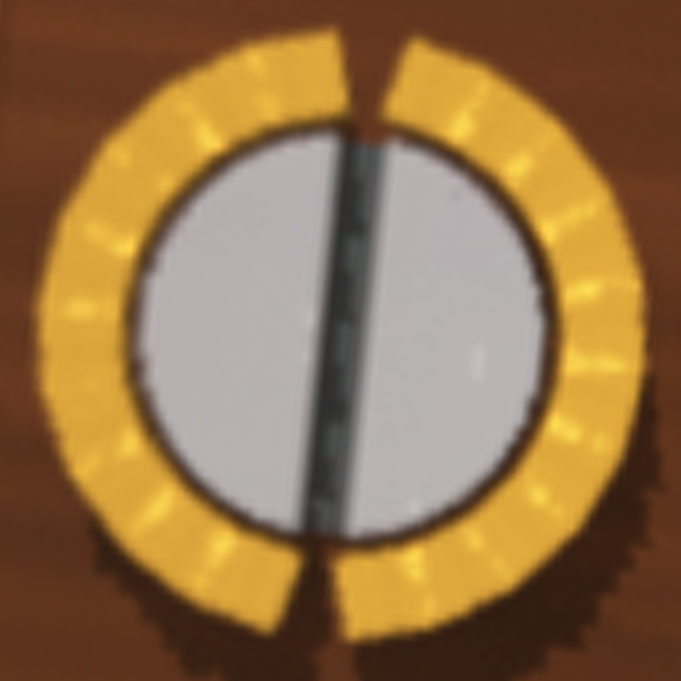

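The slot is in line with both notches: 84.0° against a notch line of about 84°. Now I'll return the key.

```bash
python3 - <<'E'
from h import *
Y=26.6; P=[451.3,-241.65]
goto([470,-120,220],[180,0,Y]); goto([*P,170],[180,0,Y]); settle([*P,130],Y,n=1)
for z in (112,100,85,70,65,63.4):
    move_l([*P,z],[180,0,Y],60); o=get_obs(); print(z,o["tcp_pos"].round(2),o["wrist_force"].round(1),round(o["grip_width"],1))
    if np.linalg.norm(o["wrist_force"])>15: break
print(o["t"])
E
```

```text
at [ 450.92 -241.33  129.48] [179.99  -0.    26.6 ] F [ 0.1  0.5 -0.6] t 25.5333
112 [ 450.75 -241.26  111.08] [ 0.5 -0.1 -0.4] 17.2
100 [ 450.81 -241.29   99.29] [-1.  -0.2 -0.5] 17.6
85 [ 450.76 -241.3    84.25] [-0.5 -0.3 -0.4] 17.4
70 [ 450.76 -241.26   69.25] [ 0.6  0.  -0.2] 17.3
65 [ 451.1  -241.51   64.71] [ 0.6  0.8 -1.1] 17.5
63.4 [ 451.3  -241.65   63.41] [ 0.1  0.2 -1.4] 17.3
27.625
```

```bash
python3 - <<'E'
from h import *
Y=26.6; P=[451.3,-241.65]
grip(45); wait(.3); move_l([*P,150],[180,0,Y],120); goto([450,-240,230],[180,0,0]); wait(.3)
K,im=snap("wrist","w7.png"); print(get_obs()["t"],get_obs()["wrist_force"].round(1))
a=im[150:225,240:330].min(2)>170  # bright pale: collar top + handle top
ys,xs=np.nonzero(im[150:225,240:330].min(2)>150); print("pale bbox",240+xs.min(),240+xs.max(),150+ys.min(),150+ys.max())
im1=cv2.imread("pics/w1.png"); ys,xs=np.nonzero(im1[150:225,240:330].min(2)>150); print("before   ",240+xs.min(),240+xs.max(),150+ys.min(),150+ys.max())
cl=(lambda i:i[150:225,240:330].min(2)>150); A,B=cl(im),cl(im1); print("IoU",(A&B).sum()/(A|B).sum())
print([ (round(d["score"],2),np.round(d["extent"])) for d in spot_in("key","wrist")])
E
```

```text
30.05 [0.7 0.5 0.2]
pale bbox 265 302 162 210
before    264 300 162 209
IoU 0.8038067349926794
[(0.87, array([103., 202., 134.,  77.])), (0.82, array([285., 187.,  42.,  51.])), (0.64, array([365., 298., 116.,  59.]))]
```

```bash
python3 -c "
from station import *
sign_off(); print(get_obs()['t'])"
```

```text
the job is handed in; nothing more can be done
the job is handed in; nothing more can be done
```

The misaligned screw is turned into line with its notches, the key is back in its stand, and the job is handed in. I finished at about 30 s of the 51 s allowed; the sign-off gave no verdict.

- **Screw:** I took the small key from the stand and confirmed the blade's direction in the camera pictures. The blade went into mount_a's slot with no noticeable force (about 1 N), and I turned the screw about 60° clockwise. The first turn left it roughly 3° short, so I went 3° further. After lifting the key out, the slot measured 84.0° and the notch line about 84°; the closing picture shows them in line.
- **Key:** It went back down into the hole with under 2 N of force. The last wrist picture shows it upright with the collar down, within 1–2 pixels (about 1 mm) of where it started. The outline overlap with the first picture was only 0.80, which I put down to that shift. The gripper was clear above it.
- **Not rechecked:** I didn't measure mount_b or the bystanders again at the end. The arm went nowhere near touching them, and every contact force I logged was small.

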